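# Wedge the setting tray up level

### The job

The setting tray in the small grey stand sags at its front edge, so the gel in the tub on it would set crooked. Pick up the wooden wedge by its handle and push it, tip first and square on, flat on the bench under the middle of the tray's front edge until the tray is up level against its stops and the wedge is jammed tight, not merely touching. Then let go and take the hand away; leave the cup and the two bottles standing nearby where they are.

Things in the scene. Friction and masses are not known exactly. Their poses are not given: they have to be found in the camera images.
- wedge_grip (a point): Centre of the wedge's handle: an upright tab over the thick end, 28 mm long (along x), 14 mm thick (along y, the way to pinch it), 36 to 84 mm above the wedge's underside, round on top. This point is 64 mm above the underside; the upright heel face (36 mm high, 44 mm wide) is 15 mm behind it, the tip 135 mm ahead. x points to the tip, z up.
- wedge_tip (a point): Middle of the wedge's tip end, at the underside (on the bench). Axes as wedge. A thin pale strip that crosses the bench between the wedge and the stand stands 2 mm proud: lift the wedge over it.
- edge_line (a point): Fixed point on the stand straight below the middle of the tray's front edge, 0 to 4 mm above the bench (the stand is screwed up on its feet by an unknown amount). x: the way to push the wedge (level, square to the edge), y along the edge, z up. The stand cannot move. Its 12 mm posts stand 158 mm apart, 30 mm behind the edge.
- tray_edge (a point): Middle of the lower front corner of the tray's steel front edge (126 mm wide), where the wedge goes under. It hangs 14 to 18 mm above the bench when the tray sags and 24 to 28 mm when it is level, so the wedge jams with its tip some 70 to 95 mm past the edge: feel for it.
- shelf_front (a point): Middle of the lower front edge of the stand's fixed upper shelf (176 mm wide, 138 mm above edge_line). It juts out 75 mm in front of the tray edge, over the last part of the wedge's way: an upright hand runs into it. Lean the hand back, away from the stand, by 25 to 45 degrees, and finish by pushing on the heel face with closed fingers.
- tray_hinge (a joint): Tray angle about its rear hinge, rad: 0 sagging, 0.0715 level, hard against its stops. The wedge lifts it with a push of about 4 to 10 N; at the stops the push climbs steeply within a few mm. A push of about 15 to 18 N jams it tight, and it stays. If it was held off the bench meanwhile it works loose on letting go: a last push on the heel face makes it tight.
- wedge: Loose waxed wooden wedge lying flat on the bench, 150 mm long, 44 mm wide, 0.13 to 0.25 kg, mostly in the heel; origin at the middle of its underside, x towards the thin tip (75 mm ahead), z up. Its top is flat, 36 mm high, over the rear 30 mm, then slopes evenly down over 120 mm to the tip, 6 mm thick.
- tray: The hinged steel tray; origin on its hinge, 140 mm behind the front edge. A filled tub (96 mm across, 55 mm high) is fixed on it and rides with it below the shelf; together 0.75 to 1.15 kg.
- cup: Steel measuring cup, 72 mm wide, 82 mm high, upright near the work; origin under its base. Leave alone.
- bottle_large: Brown bottle, 42 mm wide, 85 mm high, upright near the work; origin under its base. Leave alone.
- bottle_small: Small dark bottle, 30 mm wide, 62 mm high, upright near the work; origin under its base. Leave alone.

How it is judged:
At the end, for the whole second after the job is handed in: Tray level at its stops (above 0.068 rad), wedge flat on the bench under it (tip 50 mm or more past the edge, within 30 mm of its middle, square within 0.2 rad), pressing on the tray with more than 12 N (the tray's weight alone gives 4 to 8 N), at rest and released (value of joint tray_hinge above 0.068 rad and contact force between wedge and tray above 12 N and x of wedge_tip in the frame of edge_line above 0.05 m and y of wedge_tip in the frame of edge_line between -0.03 and 0.03 m and angle between the x axis of wedge and the x axis of edge_line, either way round below 0.2 rad and angle between wedge's own z axis and vertical below 0.05 rad and linear speed of wedge below 0.005 m/s); the robot touches nothing.
It fails at once if the cup is shoved more than 20 mm or tipped (distance of cup from where it was at the start of the episode above 0.02 m or angle between cup's own z axis and vertical above 0.4 rad).
It fails at once if the large bottle is shoved more than 20 mm or tipped (distance of bottle_large from where it was at the start of the episode above 0.02 m or angle between bottle_large's own z axis and vertical above 0.4 rad).
It fails at once if the small bottle is shoved more than 20 mm or tipped (distance of bottle_small from where it was at the start of the episode above 0.02 m or angle between bottle_small's own z axis and vertical above 0.4 rad).
It also fails if it takes over 61 s, if anything falls off the work surface, if the arm or the gripper's body presses on something with over 40 N, if the wrist force passes 120 N, or if a joint passes its speed limit or range.

### The arm

A 7-joint arm with a two-finger parallel gripper is mounted at the origin on a cart in front of the work surface, level with it; the furniture and walls round the work are solid. World frame = base frame: x ahead of the robot, y to its left, z up, the work surface at z = 0. Lengths are in m, angles in rad, forces in N, time in s.
With the tool pointing down it reaches from about 0.4 to 0.85 m from the base axis. Payload 4.5 kg.
Tool frame: the origin (TCP) lies at the very end of the fingers, on their centre line; the grasp point (between the pads) lies 19 mm behind it (r.grip_point_offset is the distance from the TCP to the grasp point, in m); z points along the fingers, y is the line along which they close (so a half turn about z gives the same grasp; the last joint's range is limited). The gripper opens to 88 mm and grips with 3 to 60 N. Pads are 18 mm wide; open, the fingers measure 123 mm over their backs; the gripper's body (75 mm by 187 mm) begins 45 mm behind the grasp point.
Start: joints at [-1.095, 0.689, -0.195, 1.565, 0.157, 0.902, -0.215], TCP at [0.267, 0.565, 0.239] pointing down, gripper open.
Joint ranges: [-3.01, 3.01], [-0.46, 2.08], [-1.47, 1.51], [0.13, 2.56], [-1, 4.14], [0.04, 2.09], [-2.66, 2.66]. Speed limits (rad/s): [2.57, 2.57, 3.14, 3.14, 3.14, 3.14, 3.14].

### API

Orientations are given as a unit quaternion [x, y, z, w].
In Python, from plant import r gives the robot as it stands.
- The arm moves only by the tool carry_out, never from a script. Its argument "rows" is a list of rows, each a list of 3 entries, a list of its own where there are three numbers: the shift along the tool's x, y, z in cm, then the turn, a rotation vector about the tool's x, y, z in degrees, then the closure, from 0 (fully open) to 1 (shut). A call has 1 to 12 rows; each row is the pose to reach, as a shift and turn from the pose commanded when the call began, along the tool's axes at that moment; what a row does not reach only later rows make up. A row lasts 1/10 s, in which the tool goes at most 50 mm and 8.59 degrees, less where a joint would pass 70% of its speed; a pose out of reach is approached as far as the arm can. A call with a gripper value outside its range is refused whole. The fingers move at their own pace and stop on an object; "newtons" is the grip in N (left out, the last holds). Time passes only in rows, so rows that repeat a pose let the fingers close. It gives the time, the measured TCP pose, the force, the opening and the grip force at its end, in the units of the state.
- r.get_state(): the state, without advancing time (a new reading comes with each control period).
- r.snapshot(name): name is "side" or "top" or "wrist"; returns a dict with "image" (400x640x3 uint8, red, green, blue), "fx", "fy", "cx", "cy" (pixels), "pose" (4x4, takes a point from camera to world coordinates). Camera axes: x right, y up, looking along -z (the intrinsics and any distortion apply to the point x, -y, -z); pixel columns grow to the right and rows downward; lengths in m; the calibration is good to about 2 mm. A picture is of the moment at which its call begins. There is no depth.
- r.finish_job(): hands the job in; it is judged then, once.
The state is a dict: "clock": time; "q": joint angles; "qd": joint speeds; "joint_torque": joint torques, N m; "tool_pos": TCP position; "eef_rot": TCP orientation; "contact_force": force on the tool from outside, world axes, zero at the start; "moment": the same for the moment, N m; "opening": opening from 0.0 (shut) to 1.0 (fully open); "finger_force": force on a finger pad.
Only numpy, scipy, OpenCV 4.12 (cv2) and the standard library are available. Lean on these libraries where they do the work, as an engineer would, in place of code of your own. Each camera call takes 0.05 s, during which the arm holds its last target. There are 200 camera calls.

## Working session

There is one attempt and no reset: what is moved stays moved. The work goes in short steps, Python scripts to look and compute and a tool call to move; the robot and the scene stay as the last step left them, time stands still between calls to the robot, and variables do not carry over. Pictures are saved under pics/ and viewed, at most 10 in all, crops included, and the job is handed in when it is done.

Besides the shell and the picture viewer there is one more tool, called by a JSON object that holds its "api" and its "payload", one argument or row to a line. carry_out: Moves the arm, as the interface text tells. Its arguments: {"type":"object","properties":{"rows":{"type":"array"},"newtons":{"type":"number"}},"required":["rows"]}

```bash
mkdir -p pics
cat > h.py <<'E'
import numpy as np, cv2, json
from plant import r
def snap(name,fn):
    s=r.snapshot(name); cv2.imwrite(f'pics/{fn}.png',s['image'][:,:,::-1])
    np.savez(f'pics/{fn}.npz',**{k:np.array(v) for k,v in s.items()}); return s
def ray(fn,u,v):
    s=np.load(f'pics/{fn}.npz'); T=s['pose']
    d=T[:3,:3]@np.array([(u-s['cx'])/s['fx'],-(v-s['cy'])/s['fy'],-1]); return T[:3,3],d/np.linalg.norm(d)
def atz(fn,u,v,z):
    o,d=ray(fn,u,v); return o+d*(z-o[2])/d[2]
def tri(*obs):
    A=np.zeros((3,3));b=np.zeros(3);L=[ray(*o) for o in obs]
    for o,d in L: P=np.eye(3)-np.outer(d,d);A+=P;b+=P@o
    x=np.linalg.solve(A,b); return x,[np.linalg.norm((np.eye(3)-np.outer(d,d))@(x-o))*1000 for o,d in L]
def crop(fn,u0,v0,u1,v1,k,out):
    cv2.imwrite(f'pics/{out}.png',cv2.resize(cv2.imread(f'pics/{fn}.png')[v0:v1,u0:u1],None,fx=k,fy=k,interpolation=cv2.INTER_CUBIC))
E
python3 - <<'E'
from h import *
for n in('side','top','wrist'):
    s=snap(n,n+'0'); print(n,[k for k in s],s['fx'],np.round(s['pose'],3).tolist())
a=[cv2.imread(f'pics/{n}0.png') for n in('side','top')]
print(r.get_state())
E
```

```text
side ['image', 'fx', 'fy', 'cx', 'cy', 'pose'] 466.7240939594289 [[-0.055, -0.857, 0.512, 1.125], [0.998, -0.049, 0.026, -0.02], [0.003, 0.513, 0.858, 1.156], [0.0, 0.0, 0.0, 1.0]]
top ['image', 'fx', 'fy', 'cx', 'cy', 'pose'] 391.58599899493095 [[0.295, 0.746, -0.597, -0.206], [-0.955, 0.242, -0.17, -0.212], [0.018, 0.62, 0.784, 1.012], [0.0, 0.0, 0.0, 1.0]]
wrist ['image', 'fx', 'fy', 'cx', 'cy', 'pose'] 296.9667204599134 [[0.427, -0.873, -0.236, 0.207], [0.904, 0.412, 0.114, 0.593], [-0.002, -0.262, 0.965, 0.385], [0.0, 0.0, 0.0, 1.0]]
{'clock': 0.15, 'q': array([-1.09523905,  0.68979011, -0.19456117,  1.56608379,  0.15733174,
        0.9025014 , -0.21508845]), 'qd': array([ 0.00071325, -0.00259874, -0.00090427, -0.00340354,  0.00082788,
        0.00124168, -0.0016131 ]), 'joint_torque': array([-1.89020386e-03, -5.27856302e+01, -1.26894180e+00, -1.53584129e+01,
       -5.26090886e-02,  3.85911597e-03,  1.08011920e-04]), 'tool_pos': array([0.26702586, 0.56456296, 0.23810158]), 'eef_rot': array([ 2.19028388e-01,  9.75718240e-01, -6.86454135e-04, -1.00204775e-04]), 'contact_force': array([0.99844816, 0.00468904, 0.3292839 ]), 'moment': array([ 0.02232934, -0.02664579, -0.00712638]), 'finger_force': 0.0, 'opening': 0.9974419980647566}
```

View pics/side0.png

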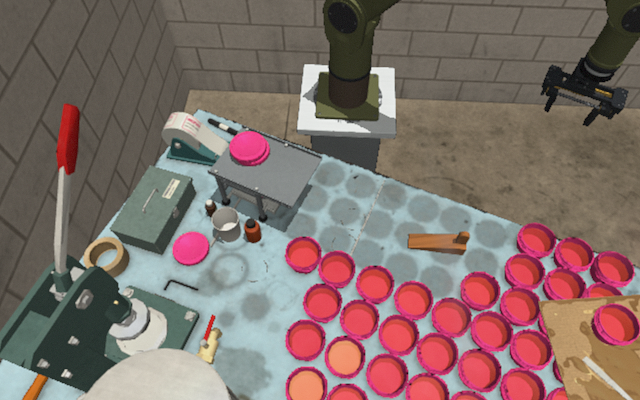

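View pics/top0.png

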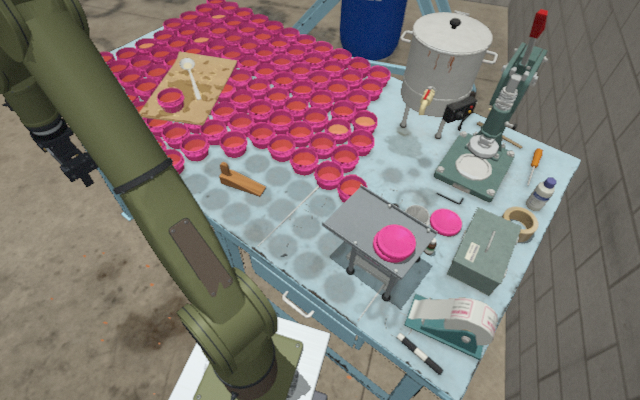

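The side view shows the wedge at (440,242) with its tip pointing left, the strip near (365,210), and the stand at (265,170). In the top view the wedge is at (242,180) and the stand at (375,235). I'll enlarge both.

Run:
```python
from h import *
crop('side0',190,120,490,270,2.66,'a')
crop('top0',205,150,445,310,3.3,'b')
```

```text
(no output)
```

View pics/a.png

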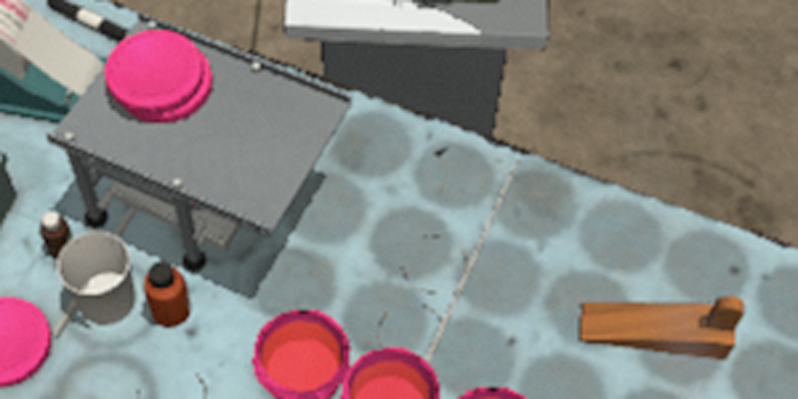

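View pics/b.png

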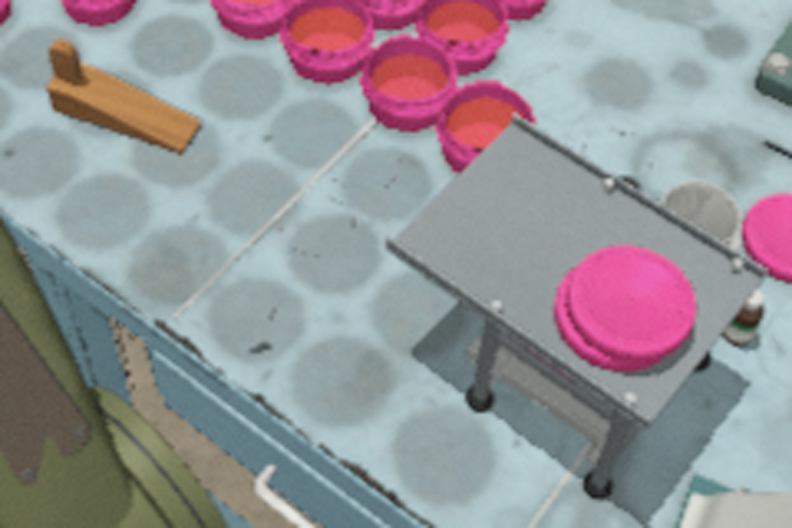

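```bash
cat >> h.py <<'E'
A=lambda u,v,f='side0':(f,190+u/2.66,120+v/2.66)
B=lambda u,v,f='top0':(f,205+u/3.3,150+v/3.3)
E
python3 - <<'E'
from h import *
P={'front far':(A(268,230),B(517,115)),'front near':(A(350,98),B(388,245)),'rear far':(A(52,136),B(765,272)),
'tip far':(A(581,342),B(202,125)),'tip near':(A(582,305),B(181,152)),'handle top':(A(728,300),B(63,43)),
'strip far':(A(432,357),B(374,121)),'strip near':(A(517,163),B(177,316)),'heel far bottom':(A(728,358),B(50,95)),
'post far front foot':(A(194,266),A(194,262)),'post near foot':(B(481,408),B(481,404)), 'post near rear':(B(598,494),B(598,490))}
X={}
for k,o in P.items():
    if o[0][0]!=o[1][0]: X[k],e=tri(*o)
    else: X[k],e=atz(*o[0],0),0
    print(k,X[k].round(4),np.round(e,1))
d=X['front far']-X['front near'];print('shelf w',np.linalg.norm(d),'edge ang',np.degrees(np.arctan2(d[1],d[0])))
for n,p in dict(cup=A(98,310),large=A(168,310),small=A(55,245)).items(): print(n,atz(*p,0.01).round(3))
E
```

```text
front far [ 0.5327 -0.1349  0.1531] [1.8 1.8]
front near [ 0.3703 -0.0665  0.1477] [1.3 1.3]
rear far [ 0.4352 -0.3595  0.1503] [3.4 3.4]
tip far [ 0.5557  0.1824 -0.0045] [1.8 1.8]
tip near [ 0.5139  0.1862 -0.001 ] [0. 0.]
handle top [0.5448 0.3139 0.0836] [0.5 0.5]
strip far [0.5945 0.0198 0.0204] [10.1 10.1]
strip near [ 0.3371  0.1193 -0.0034] [1.2 1.2]
heel far bottom [ 0.5552  0.3457 -0.0195] [6.8 6.8]
post far front foot [ 0.491  -0.2249  0.    ] 0
post near foot [ 0.3297 -0.1689  0.    ] 0
post near rear [ 0.2825 -0.2809  0.    ] 0
shelf w 0.17627741771240688 edge ang -22.82290031772035
cup [ 0.554 -0.316  0.01 ]
large [ 0.55  -0.244  0.01 ]
small [ 0.479 -0.374  0.01 ]
```

```bash
cat >> h.py <<'E'
from scipy.spatial.transform import Rotation as Ro
def RT(yaw,t):  # yaw of push direction, lean t (deg)
    y,t=np.radians(yaw),np.radians(t);p=np.array([np.cos(y),np.sin(y),0]);d=np.array([0,0,-1.])
    z=np.sin(t)*p+np.cos(t)*d;x=-np.cos(t)*p+np.sin(t)*d
    return np.c_[x,np.cross(z,x),z]
def plan(pos,R,grip=False):
    s=r.get_state();R0=Ro.from_quat(s['eef_rot']).as_matrix();pos=np.array(pos,float)
    if grip: pos=pos+.019*R[:,2]
    print('TCP target',pos.round(4),'shift cm',(R0.T@(pos-s['tool_pos'])*100).round(2),'rot',np.degrees(Ro.from_matrix(R0.T@R).as_rotvec()).round(1))
E
python3 - <<'E'
from h import *
R=RT(-95,35)
plan(np.array([.545,.314,.064])-.12*R[:,2],R,True)
for u,v in [(300,340),(393,390)]: print(atz(*A(u,v),.02).round(3))
print(atz('side0',480,292,.02).round(3),atz('side0',412,300,.02).round(3))
E
```

```text
TCP target [0.55   0.3717 0.1467] shift cm [-33.83  -5.33   9.15] rot [ 21.2 -30.5  67.4]
[ 0.581 -0.104  0.02 ]
[ 0.63  -0.008  0.02 ]
[0.68  0.358 0.02 ] [0.711 0.184 0.02 ]
```

{"api": "carry_out", "payload": {
  "rows": [
    [[-34,-5.3,9],[21,-30.5,67.5],0],
    [[-34,-5.3,9],[21,-30.5,67.5],0],
    [[-34,-5.3,9],[21,-30.5,67.5],0],
    [[-34,-5.3,9],[21,-30.5,67.5],0],
    [[-34,-5.3,9],[21,-30.5,67.5],0],
    [[-34,-5.3,9],[21,-30.5,67.5],0],
    [[-34,-5.3,9],[21,-30.5,67.5],0],
    [[-34,-5.3,9],[21,-30.5,67.5],0],
    [[-34,-5.3,9],[21,-30.5,67.5],0],
    [[-34,-5.3,9],[21,-30.5,67.5],0],
    [[-34,-5.3,9],[21,-30.5,67.5],0],
    [[-34,-5.3,9],[21,-30.5,67.5],0]
  ]
}}

```text
clock: 1.35
tool_pos: [0.5516, 0.3718, 0.1494]
eef_rot: [0.703, 0.645, -0.219, 0.203]
contact_force: [-0.3, 0.2, -0.4]
opening: 1.002
finger_force: 0.0
```

Run:
```python
from h import *
snap('wrist','w1');s=r.get_state();print(s['q'].round(2),s['tool_pos'],s['contact_force'])
R=RT(-95,35);plan(np.array([.545,.314,.064])-.12*R[:,2],R,True)
```

```text
[-0.96  1.13  0.33  1.05  0.1   1.45 -0.86] [0.55168102 0.3717986  0.14967716] [ 0.28161979  0.08951977 -0.02347468]
TCP target [0.55   0.3717 0.1467] shift cm [ 0.15 -0.16  0.25] rot [ 0.2 -0.2 -0. ]
```

View pics/w1.png

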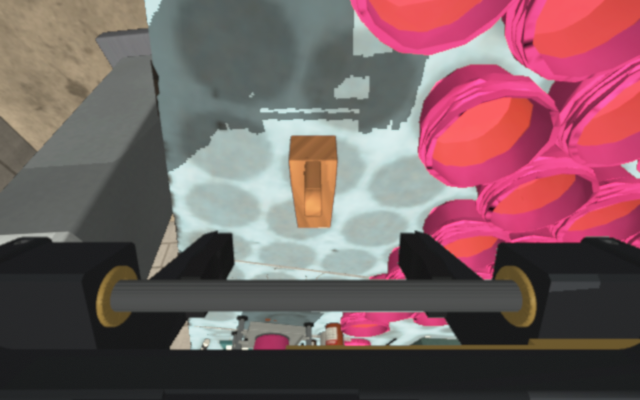

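Run:
```python
from h import *
w=lambda u,v:('w1',u,v)
a,b=atz(*w(297,227.5),.003),atz(*w(331,227.5),.003);c,d=atz(*w(290,136),0),atz(*w(337.5,136),0)
print(a,b,c,d);m,n=(a+b)/2,(c+d)/2;v=m-n;print('len',np.linalg.norm(v[:2]),'yaw',np.degrees(np.arctan2(v[1],v[0])),'widths',np.linalg.norm(a-b),np.linalg.norm(c-d))
print('handle top wrist/top tri',tri(w(313,168),B(63,43)), tri(w(337.5,136),A(728,358)))
crop('w1',265,115,365,245,5,'w1c')
```

```text
[0.51057327 0.18027067 0.003     ] [0.55636961 0.17619958 0.003     ] [0.52389189 0.33099239 0.        ] [0.5697262  0.32699131 0.        ]
len 0.15134557322706518 yaw -95.05585522849209 widths 0.04597693138314986 0.046008612197618384
handle top wrist/top tri (array([0.55525817, 0.33230439, 0.05668115]), [np.float64(10.32340184110553), np.float64(10.323401841105413)]) (array([0.56957348, 0.33117281, 0.00532308]), [np.float64(0.015389860529972568), np.float64(0.015389860530241795)])
```

View pics/w1c.png

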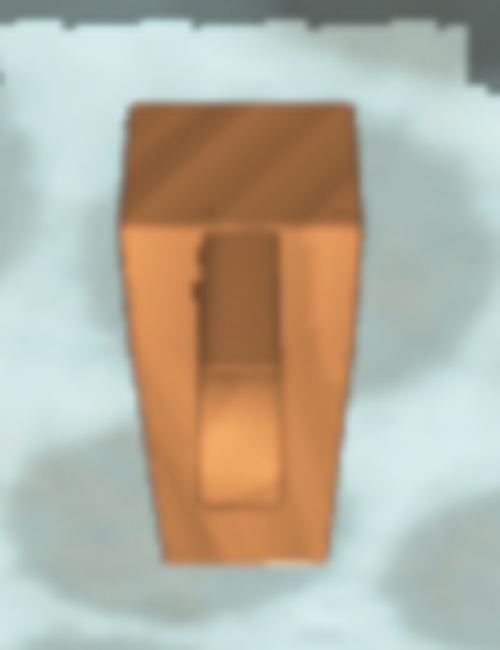

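Crop: the heel face spans u 290–337 at v 136–160, the handle is centred at u 313, and the tip edge is at v 227. This fits a length of 151 mm and yaw -95°. Grasping now.

{"api": "carry_out", "payload": {
  "rows": [
    [[0.15,-0.15,4],[0,0,0],0],
    [[0.15,-0.15,7],[0,0,0],0],
    [[0.15,-0.15,9],[0,0,0],0],
    [[0.15,-0.15,11],[0,0,0],0],
    [[0.15,-0.15,12.2],[0,0,0],0],
    [[0.15,-0.15,12.2],[0,0,0],0.5],
    [[0.15,-0.15,12.2],[0,0,0],1],
    [[0.15,-0.15,12.2],[0,0,0],1],
    [[0.15,-0.15,12.2],[0,0,0],1],
    [[0.15,-0.15,12.2],[0,0,0],1],
    [[0.15,-0.15,12.2],[0,0,0],1],
    [[0.15,-0.15,12.2],[0,0,0],1]
  ],
  "newtons": 30
}}

```text
clock: 2.6
tool_pos: [0.5448, 0.3037, 0.0478]
eef_rot: [0.704, 0.644, -0.22, 0.203]
contact_force: [0.1, 0.8, -0.0]
opening: 0.39
finger_force: 0.0
```

Run:
```python
from h import *
s=r.get_state();print(s['q'].round(2),s['tool_pos'],s['contact_force'],s['opening'],s['finger_force'])
# lift: up 2.5cm ; then travel above so tip is 25mm before edge
e=np.array([.4222,-.1695,0]);p=np.array([np.cos(np.radians(-112.5)),np.sin(np.radians(-112.5)),0])
R=RT(-112.5,35)
o,q=s['tool_pos'],Ro.from_quat(s['eef_rot']).as_matrix()
print('up 2.5cm in tool', (q.T@[0,0,2.5]).round(2))
print('tilt deg',np.degrees(np.arccos(-q[2,2])))
g=e-p*(.135+.025)+np.array([0,0,.064+.02]);plan(g,R,True)
g=e-p*(.135+.025)+np.array([0,0,.064]);plan(g,R,True)
```

```text
[-0.92  1.18  0.32  1.28  0.12  1.16 -0.88] [0.54482889 0.30371806 0.04780846] [ 0.07474253  0.83647901 -0.00822872] 0.3902800061702067 0.0
up 2.5cm in tool [-1.43  0.01 -2.05]
tilt deg 34.82977033933635
TCP target [ 0.4793 -0.0317  0.0684] shift cm [-29.09  -3.59  17.71] rot [10.2 -0.2 14.2]
TCP target [ 0.4793 -0.0317  0.0484] shift cm [-27.95  -3.6   19.35] rot [10.2 -0.2 14.2]
```

{"api": "carry_out", "payload": {
  "rows": [
    [[0,0,0],[0,0,0],1],
    [[0,0,0],[0,0,0],1],
    [[0,0,0],[0,0,0],1],
    [[0,0,0],[0,0,0],1],
    [[0,0,0],[0,0,0],1],
    [[0,0,0],[0,0,0],1],
    [[-0.6,0,-0.8],[0,0,0],1],
    [[-1.1,0,-1.6],[0,0,0],1],
    [[-1.1,0,-1.6],[0,0,0],1]
  ]
}}

```text
clock: 3.5
tool_pos: [0.5459, 0.3044, 0.069]
eef_rot: [0.704, 0.644, -0.218, 0.204]
contact_force: [0.4, 0.1, -1.7]
opening: 0.156
finger_force: 30.0
```

Run:
```python
from h import *
s=r.get_state();print(s['tool_pos'],s['contact_force'],s['moment'],s['opening'],s['finger_force'])
p=np.array([np.cos(np.radians(-112.5)),np.sin(np.radians(-112.5)),0]);e=np.array([.4222,-.1695,0])
plan(e-p*.16+np.array([0,0,.084]),RT(-112.5,35),True)
```

```text
[0.54594481 0.30442136 0.06900843] [ 0.36366024  0.0728788  -1.72285836] [0.70300561 0.02638932 0.02374789] 0.15632855522634825 29.98192126679716
TCP target [ 0.4793 -0.0317  0.0684] shift cm [-27.99  -3.71  19.43] rot [10.3 -0.3 14.1]
```

{"api": "carry_out", "payload": {
  "rows": [
    [[-3,-0.4,2],[1,0,1.4],1],
    [[-6,-0.8,4.1],[2,0,2.9],1],
    [[-9,-1.2,6.2],[3.2,-0.1,4.4],1],
    [[-12,-1.6,8.3],[4.4,-0.1,6],1],
    [[-15,-2,10.4],[5.5,-0.1,7.5],1],
    [[-18,-2.4,12.5],[6.6,-0.2,9],1],
    [[-21,-2.8,14.6],[7.7,-0.2,10.5],1],
    [[-24,-3.2,16.7],[8.8,-0.2,12],1],
    [[-26.5,-3.5,18.4],[9.7,-0.3,13.3],1],
    [[-28,-3.7,19.4],[10.3,-0.3,14.1],1],
    [[-28,-3.7,19.4],[10.3,-0.3,14.1],1],
    [[-28,-3.7,19.4],[10.3,-0.3,14.1],1]
  ]
}}

```text
clock: 4.7
tool_pos: [0.4788, -0.0309, 0.0673]
eef_rot: [0.792, 0.531, -0.251, 0.166]
contact_force: [-0.9, 0.6, -2.3]
opening: 0.158
finger_force: 30.0
```

Run:
```python
from h import *
s=r.get_state();print(s['q'].round(2),s['tool_pos'],s['contact_force'],s['moment'],s['opening'])
p=np.array([np.cos(np.radians(-112.5)),np.sin(np.radians(-112.5)),0]);e=np.array([.4222,-.1695,0])
plan(e-p*.16+np.array([0,0,.064]),RT(-112.5,35),True)
snap('side','side1');snap('top','top1')
a=cv2.imread('pics/side1.png')[120:260,190:390];b=cv2.imread('pics/top1.png')[140:280,290:440]
f=lambda i:cv2.resize(i,None,fx=2.2,fy=4 if 0 else 2.2,interpolation=cv2.INTER_CUBIC)
cv2.imwrite('pics/c1.png',np.hstack([f(a),f(b)]))
```

```text
[-0.57  1.03  0.42  1.88  0.18  0.67 -0.82] [ 0.47883548 -0.03094256  0.06733658] [-0.91701926  0.58085089 -2.33278594] [ 0.69074629 -0.23040394  0.02960442] 0.15809907044987626
TCP target [ 0.4793 -0.0317  0.0484] shift cm [1.04 0.07 1.58] rot [-0.1  0.   0.2]
```

View pics/c1.png

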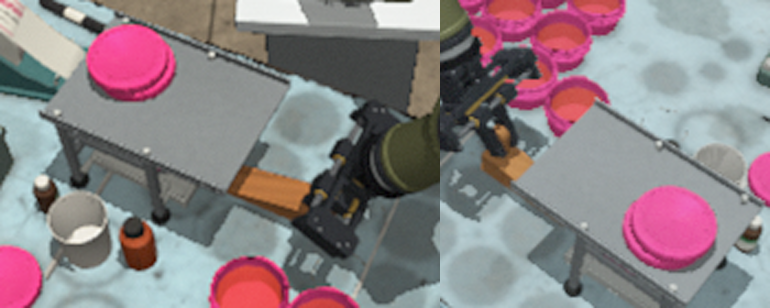

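The wedge hangs in line with the stand, its tip just under the shelf front (side crop around (235,185)), and the gripper is clear. Lowering.

{"api": "carry_out", "payload": {
  "rows": [
    [[0.5,0,0.8],[0,0,0],1],
    [[0.9,0.05,1.3],[0,0,0],1],
    [[1,0.05,1.5],[0,0,0],1],
    [[1.05,0.05,1.6],[0,0,0],1],
    [[1.05,0.05,1.6],[0,0,0],1]
  ]
}}

```text
clock: 5.3
tool_pos: [0.4781, -0.0331, 0.0484]
eef_rot: [0.792, 0.53, -0.252, 0.167]
contact_force: [0.4, -0.4, -2.7]
opening: 0.156
finger_force: 30.0
```

Run:
```python
from h import *
s=r.get_state();print(s['tool_pos'],s['contact_force'],s['moment'])
p=np.array([np.cos(np.radians(-112.5)),np.sin(np.radians(-112.5)),0]);e=np.array([.4222,-.1695,0])
R=Ro.from_quat(s['eef_rot']).as_matrix();print('1cm push in tool',R.T@p,'1cm down',R.T@[0,0,-1])
plan(e-p*.1+np.array([0,0,.064]),RT(-112.5,35),True)
```

```text
[ 0.47807841 -0.03313886  0.04841644] [ 0.42531235 -0.4380405  -2.74082665] [ 0.68845362 -0.23191054 -0.01128541]
1cm push in tool [-8.17548790e-01 -3.43465130e-04  5.75859235e-01] 1cm down [0.57585569 0.00307252 0.81754559]
TCP target [ 0.4563 -0.0872  0.0484] shift cm [-4.76  0.05  3.35] rot [-0.1  0.2  0.1]
```

{"api": "carry_out", "payload": {
  "rows": [
    [[0.06,0,0.08],[0,0,0],1],
    [[0.12,0,0.16],[0,0,0],1],
    [[0.12,0,0.16],[0,0,0],1]
  ]
}}

```text
clock: 5.6
tool_pos: [0.4781, -0.0334, 0.0477]
eef_rot: [0.792, 0.53, -0.252, 0.167]
contact_force: [-0.8, 1.6, 4.9]
opening: 0.152
finger_force: 30.0
```

{"api": "carry_out", "payload": {
  "rows": [
    [[-0.8,0,0.55],[0,0,0],1],
    [[-1.6,0,1.1],[0,0,0],1],
    [[-2.4,0,1.65],[0,0,0],1],
    [[-3.2,0,2.2],[0,0,0],1],
    [[-4,0,2.8],[0,0,0],1],
    [[-4.5,0,3.15],[0,0,0],1],
    [[-4.5,0,3.15],[0,0,0],1]
  ]
}}

```text
clock: 6.3
tool_pos: [0.4565, -0.0857, 0.0477]
eef_rot: [0.793, 0.529, -0.253, 0.167]
contact_force: [1.2, -2.6, 4.9]
opening: 0.156
finger_force: 30.0
```

Run:
```python
from h import *
s=r.get_state();print(s['tool_pos'],s['contact_force'],s['moment'])
p=np.array([np.cos(np.radians(-112.5)),np.sin(np.radians(-112.5)),0]);e=np.array([.4222,-.1695,0])
plan(e-p*.1+np.array([0,0,.064]),RT(-112.5,35),True)
```

```text
[ 0.45654767 -0.08572814  0.04770759] [ 1.23003443 -2.58424545  4.86853361] [-0.35226236 -0.10164593  0.10720603]
TCP target [ 0.4563 -0.0872  0.0484] shift cm [-0.16  0.03  0.02] rot [-0.2  0.3 -0. ]
```

{"api": "carry_out", "payload": {
  "rows": [
    [[-0.25,0,0.2],[0,0,0],1],
    [[-0.5,0,0.35],[0,0,0],1],
    [[-0.5,0,0.35],[0,0,0],1],
    [[-0.5,0,0.35],[0,0,0],0.4],
    [[-0.5,0,0.35],[0,0,0],0.4],
    [[-0.5,0,0.35],[0,0,0],0.4],
    [[-0.5,0,0.35],[0,0,0],0.4],
    [[-0.5,0,0.35],[0,0,0],0.4]
  ]
}}

```text
clock: 7.1
tool_pos: [0.4547, -0.0894, 0.0466]
eef_rot: [0.792, 0.53, -0.252, 0.166]
contact_force: [0.4, 0.0, 0.2]
opening: 0.583
finger_force: 0.0
```

Run:
```python
from h import *
s=r.get_state();print(s['tool_pos'],s['contact_force'],s['moment'],s['opening'])
p=np.array([np.cos(np.radians(-112.5)),np.sin(np.radians(-112.5)),0]);R=RT(-112.5,40)
g=s['tool_pos']-.019*Ro.from_quat(s['eef_rot']).as_matrix()[:,2]; heel=g-p*.015;print('heel',heel,'grip',g)
h=heel-p*.04; h[2]=.014; plan(h,R); h[2]=.10;h-=p*.03;plan(h,R)
print(Ro.from_quat(s['eef_rot']).as_matrix().T@(-p*7))
```

```text
[ 0.45472669 -0.08937015  0.04660284] [0.37829939 0.01468167 0.21077118] [ 0.46551983 -0.12008114  0.01034241] 0.583036761855944
heel [ 0.46469507 -0.06542601  0.06213979] grip [ 0.45895482 -0.07928421  0.06213979]
TCP target [ 0.48   -0.0285  0.014 ] shift cm [ 7.27  0.02 -1.13] rot [-0.1 -4.9  0.1]
TCP target [ 0.4915 -0.0008  0.1   ] shift cm [ 4.77 -0.01 -9.89] rot [-0.1 -4.9  0.1]
[ 5.72416458e+00  2.24094493e-03 -4.02913575e+00]
```

{"api": "carry_out", "payload": {
  "rows": [
    [[0,0,-3],[0,0,0],0.4],
    [[0,0,-6],[0,0,0],0.4],
    [[2,0,-8.5],[0,0,0],0.4],
    [[4.8,0,-9.9],[0,-4.9,0],1],
    [[4.8,0,-9.9],[0,-4.9,0],1],
    [[4.8,0,-9.9],[0,-4.9,0],1],
    [[6.5,0,-6],[0,-4.9,0],1],
    [[7.3,0,-3],[0,-4.9,0],1],
    [[7.3,0,-1.2],[0,-4.9,0],1],
    [[7.3,0,-1.2],[0,-4.9,0],1],
    [[7.3,0,-1.2],[0,-4.9,0],1],
    [[7.3,0,-1.2],[0,-4.9,0],1]
  ]
}}

```text
clock: 8.3
tool_pos: [0.481, -0.0278, 0.0156]
eef_rot: [0.781, 0.522, -0.285, 0.189]
contact_force: [-0.1, 0.3, -0.7]
opening: 0.004
finger_force: 0.0
```

Run:
```python
from h import *
s=r.get_state();print(s['tool_pos'],s['contact_force'],s['moment'],s['opening'])
p=np.array([np.cos(np.radians(-112.5)),np.sin(np.radians(-112.5)),0])
plan(np.array([.4647,-.0654,.013])-p*.012,RT(-112.5,40))
print(Ro.from_quat(s['eef_rot']).as_matrix().T@p)
snap('side','side2');snap('wrist','w2')
a=cv2.imread('pics/side2.png')[120:260,190:390]
f=lambda i,k:cv2.resize(i,None,fx=k,fy=k,interpolation=cv2.INTER_CUBIC)
b=cv2.imread('pics/w2.png')
cv2.imwrite('pics/c2.png',np.hstack([f(a,2),f(b,.7)]) [:,:800] if 0 else np.hstack([f(a,2),f(b,.6)[:240].copy() if 0 else cv2.resize(b[:,100:540],(400,280))]))
```

```text
[ 0.48101767 -0.02783329  0.01559339] [-0.06797819  0.33836152 -0.6679584 ] [ 0.48549528 -0.14165366 -0.02027577] 0.004109855979330805
TCP target [ 0.4693 -0.0543  0.013 ] shift cm [-2.05 -0.07  2.06] rot [-0.1 -0.   0. ]
[-7.66362127e-01  5.77982969e-05  6.42408816e-01]
```

View pics/c2.png

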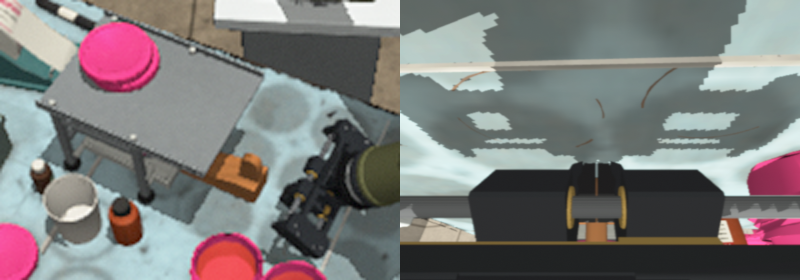

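The wedge stands square in front of the tray, and the closed fingers are centred behind its heel. Pushing.

{"api": "carry_out", "payload": {
  "rows": [
    [[-0.9,-0.05,1],[0,0,0],1],
    [[-1.6,-0.05,1.6],[0,0,0],1],
    [[-2.05,-0.05,2.05],[0,0,0],1],
    [[-2.4,-0.05,2.3],[0,0,0],1],
    [[-2.8,-0.05,2.6],[0,0,0],1],
    [[-3.2,-0.05,2.95],[0,0,0],1],
    [[-3.2,-0.05,2.95],[0,0,0],1]
  ]
}}

```text
clock: 9.1
tool_pos: [0.4648, -0.0664, 0.0122]
eef_rot: [0.781, 0.523, -0.283, 0.189]
contact_force: [2.5, 4.3, 1.7]
opening: 0.002
finger_force: 2.4
```

```bash
cat > st.py <<'E'
from h import *
s=r.get_state()
p=np.array([np.cos(np.radians(-112.5)),np.sin(np.radians(-112.5)),0]);e=np.array([.4222,-.1695,0])
l=np.array([-p[1],p[0],0]);f=s['contact_force']
print(s['clock'],'along',(s['tool_pos']-e)@p*1000,'lat',(s['tool_pos']-e)@l*1000,'z',s['tool_pos'][2]*1000,'push',-f@p,'lat',f@l,'fz',f[2],Ro.from_quat(s['eef_rot']).as_matrix()[:,2].round(3))
E
python3 st.py
```

```text
9.1 along -111.5906976774806 lat -0.07225805907892097 z 12.214430093155732 push 4.937582702373603 lat 0.646728338068737 fz 1.703208140982695 [-0.244 -0.592 -0.768]
```

{"api": "carry_out", "payload": {
  "rows": [
    [[-0.3,0,0.25],[0,0,0],1],
    [[-0.6,0,0.5],[0,0,0],1],
    [[-0.9,0,0.75],[0,0,0],1],
    [[-1.2,0,1],[0,0,0],1],
    [[-1.5,0,1.25],[0,0,0],1],
    [[-1.8,0,1.5],[0,0,0],1],
    [[-1.8,0,1.5],[0,0,0],1]
  ]
}}

```text
clock: 9.8
tool_pos: [0.4569, -0.0873, 0.0121]
eef_rot: [0.781, 0.524, -0.282, 0.189]
contact_force: [2.6, 5.8, 2.7]
opening: 0.003
finger_force: 3.4
```

```bash
python3 st.py
```

```text
9.8 along -89.20505369893581 lat 0.6114204692017136 z 12.079546921397533 push 6.3142239968002585 lat 0.19102868992086552 fz 2.7103012677455656 [-0.242 -0.591 -0.769]
```

{"api": "carry_out", "payload": {
  "rows": [
    [[-0.2,0,0.17],[0,0,0],1],
    [[-0.4,0,0.34],[0,0,0],1],
    [[-0.6,0,0.5],[0,0,0],1],
    [[-0.6,0,0.5],[0,0,0],1]
  ]
}}

```text
clock: 10.2
tool_pos: [0.4541, -0.0944, 0.012]
eef_rot: [0.781, 0.524, -0.282, 0.189]
contact_force: [3.0, 7.0, 4.1]
opening: 0.007
finger_force: 3.8
```

{"api": "carry_out", "payload": {
  "rows": [
    [[-0.15,0,0.13],[0,0,0],1],
    [[-0.3,0,0.25],[0,0,0],1],
    [[-0.3,0,0.25],[0,0,0],1]
  ]
}}

```text
clock: 10.5
tool_pos: [0.4526, -0.0979, 0.012]
eef_rot: [0.781, 0.524, -0.282, 0.189]
contact_force: [3.5, 6.7, 4.7]
opening: 0.007
finger_force: 3.9
```

```bash
python3 st.py
```

```text
10.5 along -77.80230154544697 lat 0.7063018013418361 z 12.048368305793371 push 7.532790894204352 lat 0.712828952104716 fz 4.6878206275718854 [-0.242 -0.591 -0.769]
```

{"api": "carry_out", "payload": {
  "rows": [
    [[-0.15,0,0.13],[0,0,0],1],
    [[-0.3,0,0.25],[0,0,0],1],
    [[-0.3,0,0.25],[0,0,0],1]
  ]
}}

```text
clock: 10.8
tool_pos: [0.4515, -0.101, 0.012]
eef_rot: [0.781, 0.524, -0.281, 0.189]
contact_force: [3.2, 8.9, 5.3]
opening: 0.007
finger_force: 4.9
```

{"api": "carry_out", "payload": {
  "rows": [
    [[-0.15,0,0.13],[0,0,0],1],
    [[-0.15,0,0.13],[0,0,0],1]
  ]
}}

```text
clock: 11.0
tool_pos: [0.4515, -0.1014, 0.0117]
eef_rot: [0.781, 0.525, -0.28, 0.189]
contact_force: [4.3, 13.9, 9.4]
opening: 0.006
finger_force: 7.3
```

```bash
python3 st.py
```

```text
11.0 along -74.10614205224982 lat 1.0171248649524893 z 11.724338484401866 push 14.520262861084278 lat -1.3385300905640705 fz 9.414996850696538 [-0.239 -0.59  -0.771]
```

{"api": "carry_out", "payload": {
  "rows": [
    [[-0.08,0,0.06],[0,0,0],1],
    [[-0.12,0,0.1],[0,0,0],1],
    [[-0.12,0,0.1],[0,0,0],1]
  ]
}}

```text
clock: 11.3
tool_pos: [0.4515, -0.1016, 0.0116]
eef_rot: [0.781, 0.526, -0.279, 0.189]
contact_force: [4.8, 18.8, 14.2]
opening: 0.004
finger_force: 9.6
```

```bash
python3 st.py
```

```text
11.3 along -73.91150760206253 lat 1.1094601387428606 z 11.620295097376676 push 19.215393036801352 lat -2.793132184499557 fz 14.150776216530309 [-0.238 -0.589 -0.773]
```

{"api": "carry_out", "payload": {
  "rows": [
    [[-0.1,0,0.01],[0,0,0],1],
    [[-0.18,0,0.02],[0,0,0],1],
    [[-0.18,0,0.02],[0,0,0],1]
  ]
}}

```text
clock: 11.6
tool_pos: [0.4515, -0.1018, 0.0117]
eef_rot: [0.781, 0.526, -0.278, 0.188]
contact_force: [5.3, 20.6, 11.5]
opening: 0.008
finger_force: 10.4
```

```bash
python3 st.py
```

```text
11.6 along -73.73115528864894 lat 1.2144900047901115 z 11.744174671384688 push 21.06375314952592 lat -2.9389499116821627 fz 11.52969195257188 [-0.236 -0.587 -0.774]
```

{"api": "carry_out", "payload": {
  "rows": [
    [[0.4,0,-0.3],[0,0,0],1],
    [[0.8,0,-0.7],[0,0,0],1],
    [[1.6,0,-1.6],[0,0,0],1],
    [[3,0,-4],[0,0,0],1],
    [[4.5,0,-8],[0,0,0],1],
    [[6,0,-12],[0,0,0],1],
    [[6,0,-15],[0,0,0],1],
    [[6,0,-15],[0,0,0],1],
    [[6,0,-15],[0,0,0],1]
  ]
}}

```text
clock: 12.5
tool_pos: [0.5005, 0.0225, 0.0901]
eef_rot: [0.781, 0.522, -0.286, 0.189]
contact_force: [-0.5, -1.3, 0.0]
opening: 0.006
finger_force: 0.0
```

```bash
python3 st.py
python3 - <<'E'
from h import *
snap('side','side3');snap('wrist','w3')
f=lambda i,k:cv2.resize(i,None,fx=k,fy=k,interpolation=cv2.INTER_CUBIC)
cv2.imwrite('pics/c3.png',np.hstack([f(cv2.imread('pics/side3.png')[120:260,190:390],2),cv2.resize(cv2.imread('pics/w3.png')[:,100:540],(400,280))]))
E
```

```text
12.5 along -207.38557917496138 lat -1.1747260985506407 z 90.07701579433305 push -1.3764171962094438 lat -0.01853326751495038 fz 0.004225539757790525 [-0.249 -0.594 -0.765]
```

View pics/c3.png

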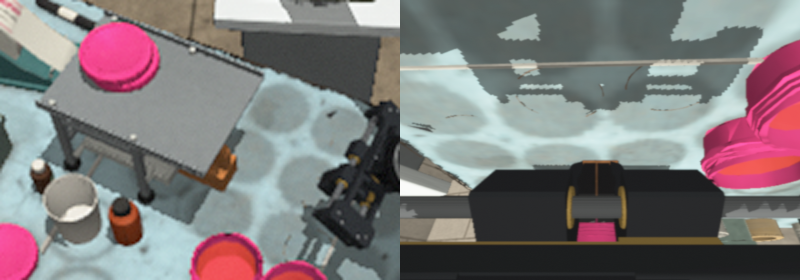

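The wedge sits square under the tray with the hand clear, and the cup and bottles look unmoved. I'll touch the heel once more to check that it held and is tight.

Run:
```python
from h import *
p=np.array([np.cos(np.radians(-112.5)),np.sin(np.radians(-112.5)),0]);e=np.array([.4222,-.1695,0])
for a,z in((-.115,.014),(-.077,.013)): plan(e+p*a+[0,0,z],RT(-112.5,40))
```

```text
TCP target [ 0.4662 -0.0633  0.014 ] shift cm [-2.06  0.22 11.63] rot [-0.3  0.2  0.1]
TCP target [ 0.4517 -0.0984  0.013 ] shift cm [-4.9   0.23 14.16] rot [-0.3  0.2  0.1]
```

{"api": "carry_out", "payload": {
  "rows": [
    [[-0.5,0.05,4],[0,0,0],1],
    [[-1.2,0.1,8],[0,0,0],1],
    [[-2.1,0.15,11.6],[0,0,0],1],
    [[-2.9,0.2,12.4],[0,0,0],1],
    [[-3.9,0.2,13.2],[0,0,0],1],
    [[-4.6,0.2,13.9],[0,0,0],1],
    [[-4.9,0.2,14.1],[0,0,0],1],
    [[-4.9,0.2,14.1],[0,0,0],1]
  ]
}}

```text
clock: 13.4
tool_pos: [0.4541, -0.096, 0.0141]
eef_rot: [0.781, 0.522, -0.285, 0.189]
contact_force: [0.0, -0.8, -0.2]
opening: 0.005
finger_force: 0.0
```

```bash
python3 st.py
```

```text
13.4 along -80.07240623302194 lat 1.3514276285466822 z 14.065622656033261 push -0.6946087422074735 lat 0.3232579173435183 fz -0.2255671985159404 [-0.247 -0.593 -0.766]
```

{"api": "carry_out", "payload": {
  "rows": [
    [[-0.2,0,0.17],[0,0,0],1],
    [[-0.4,0,0.34],[0,0,0],1],
    [[-0.4,0,0.34],[0,0,0],1]
  ]
}}

```text
clock: 13.7
tool_pos: [0.4521, -0.1007, 0.0134]
eef_rot: [0.781, 0.523, -0.285, 0.189]
contact_force: [0.3, 1.0, 0.3]
opening: 0.006
finger_force: 0.4
```

{"api": "carry_out", "payload": {
  "rows": [
    [[-0.15,0,0.11],[0,0,0],1],
    [[-0.15,0,0.11],[0,0,0],1]
  ]
}}

```text
clock: 13.9
tool_pos: [0.4519, -0.1013, 0.0132]
eef_rot: [0.781, 0.523, -0.284, 0.189]
contact_force: [1.2, 3.9, 2.6]
opening: 0.007
finger_force: 2.6
```

```bash
python3 st.py
```

```text
13.9 along -74.40516742681945 lat 1.3557725564166365 z 13.167697050894189 push 4.02817968814204 lat -0.3442194689020357 fz 2.6237314567201437 [-0.246 -0.592 -0.767]
```

The wedge held its place. One more firm push, then I'll retreat.

{"api": "carry_out", "payload": {
  "rows": [
    [[-0.15,0,0.08],[0,0,0],1],
    [[-0.3,0,0.16],[0,0,0],1],
    [[-0.42,0,0.24],[0,0,0],1],
    [[-0.42,0,0.24],[0,0,0],1]
  ]
}}

```text
clock: 14.3
tool_pos: [0.4519, -0.1019, 0.013]
eef_rot: [0.781, 0.525, -0.281, 0.188]
contact_force: [3.1, 16.9, 9.0]
opening: 0.005
finger_force: 8.2
```

```bash
python3 st.py
```

```text
14.3 along -73.82496459801894 lat 1.5284757898860328 z 13.037971106489815 push 16.812610930454376 lat -3.5819899958445522 fz 8.971002385622059 [-0.241 -0.589 -0.771]
```

{"api": "carry_out", "payload": {
  "rows": [
    [[-0.1,0,0.05],[0,0,0],1],
    [[-0.18,0,0.08],[0,0,0],1],
    [[-0.18,0,0.08],[0,0,0],1]
  ]
}}

```text
clock: 14.6
tool_pos: [0.452, -0.1022, 0.0131]
eef_rot: [0.781, 0.526, -0.28, 0.188]
contact_force: [3.6, 20.8, 11.4]
opening: 0.003
finger_force: 10.2
```

{"api": "carry_out", "payload": {
  "rows": [
    [[0.4,0,-0.3],[0,0,0],1],
    [[0.9,0,-0.8],[0,0,0],1],
    [[1.8,0,-1.8],[0,0,0],1],
    [[3,0,-4],[0,0,0],1],
    [[4.5,0,-8],[0,0,0],1],
    [[6,0,-12],[0,0,0],1],
    [[6,0,-15],[0,0,0],1],
    [[6,0,-15],[0,0,0],1],
    [[6,0,-15],[0,0,0],1],
    [[6,0,-15],[0,0,0],1]
  ]
}}

```text
clock: 15.6
tool_pos: [0.5014, 0.0207, 0.0909]
eef_rot: [0.781, 0.522, -0.287, 0.189]
contact_force: [-0.3, 0.8, -0.0]
opening: 0.005
finger_force: 0.0
```

```bash
python3 st.py; python3 -c "
from plant import r
print(r.finish_job())"
```

```text
15.6 along -206.04616264646424 lat 0.3709331057011739 z 90.87186156722865 push 0.6539233823110316 lat -0.5416043445831168 fz -0.003971944234977376 [-0.252 -0.595 -0.764]
the job is handed in; nothing more can be done
None
```

I pushed the wedge under the tray until it hit hard resistance (final push about 20 N; it had held after the first), backed the hand clear, left the cup and bottles alone, and handed the job in at 15.6 s; no verdict was returned.

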